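# Pivot the steel loading plate down beside the oak track

### The arm

A 6-joint arm with a two-finger parallel gripper is mounted at the origin on the work surface. World frame = base frame: x ahead of the robot, y to its left, z up, the work surface at z = 0. Lengths are in m, angles in rad, forces in N, time in s.
With the tool pointing down it reaches from about 0.35 to 0.925 m from the base axis. Payload 6.4 kg.
Tool frame: the origin (TCP) lies between the finger pads; the fingertips stand 8 mm ahead of it and the grasp point (between the pads) lies 11 mm behind it; z points along the fingers, y is the line along which they close (so a half turn about z gives the same grasp; the last joint's range is limited). The gripper opens to 94 mm and grips with 3 to 60 N. Pads are 16 mm wide; open, the fingers measure 119 mm over their backs; the gripper's body (75 mm by 177 mm) begins 78 mm behind the grasp point.
Start: joints at [-1.383, 0.245, 1.558, -0, 1.339, -0.174], TCP at [0.23, -0.608, 0.213] pointing down, gripper open.
Joint ranges: [-3.13, 3.13], [-1.02, 2.26], [0.13, 2.54], [-0.95, 4.09], [0.21, 2.88], [-2.74, 2.74]. Speed limits (rad/s): [2.57, 2.57, 3.14, 3.14, 3.14, 3.14].

### API

Orientations are given as a rotation vector (axis times angle).
In Python, from station import readout, vision, robot, spotter gives the robot as it stands.
- The arm moves only by the shell command python3 -m handwheel 'ROWS'. ROWS is JSON, a list of rows, each an object with "translation": the shift along the world's x, y, z in cm, a list of three; "rotation": the turn, a rotation vector about the world's x, y, z in rad, a list of three; "jaw": the closure in counts, from 0 (fully open) to 255 (shut). A call has 1 to 5 rows; each row shifts and turns the commanded pose from where the row before left it; what a row does not reach is not made up. A row lasts 1/12 s, in which the tool goes at most 41.7 mm and 7.16 degrees, less where a joint would pass 70% of its speed; a pose out of reach is approached as far as the arm can. A call is refused whole if a number of a shift passes 4.17 or a number of a turn 0.125, either way. A call with a gripper value outside its range is refused whole. The fingers move at their own pace and stop on an object; the grip force is fixed at half the most. Time passes only in rows, so rows that do not move let the fingers close. It gives the time, the measured TCP pose, the force, the opening and the grip force at its end, in the units of the state.
- readout.state(): the state, without advancing time (a new reading comes with each control period).
- vision.grab_frame(name): name is "scene" or "top" or "wrist"; returns the picture (384x512x3 uint8, red, green, blue); there is no depth.
- vision.camera_info(name): a dict with "camera_matrix" (3x3 intrinsics, pixels), "distortion" ([k1, k2, p1, p2, k3] as OpenCV has them; the pictures are not rectified), "R" (3x3) and "t" (3): a world point X has camera coordinates R X + t; the wrist camera has in their place "tool_from_camera" (4x4, takes a point from camera to tool coordinates, whose origin is the TCP and whose axes are the flange's). Camera axes: x right, y down, z forward; pixel columns grow to the right and rows downward; lengths in m; the calibration is good to about 2 mm. A picture is of the moment at which its call begins: read the wrist's pose just before it. camera_info takes no time and is no camera call.
- robot.close_job(): hands the job in; it is judged then, once.
Trained networks look in the newest picture that a camera, given by its name, has taken for a name from the list of things; names that differ only in an ending like _2 or _b are one class to them, and where a whole thing is asked for, a point or a joint stands for the part that bears it (a point fixed in the world has none). Each returns a list of dicts, best first, with "p" (0 to 1); they miss things now and then, are a little off and sometimes report something else, mostly with a low value. They report only what shows in the picture. A call takes as long as a camera call. They do not tell look-alikes from the thing itself.
- spotter.outline_of(thing, camera): "pixels" (384x512 bool, what is visible of it).
- spotter.tip_of(thing, camera): "position" ([x, y, z] in m, in world coordinates, good to about 4 mm: a listed point, or the origin of a listed thing).
The state is a dict: "time_s": time; "joint_pos": joint angles; "joint_vel": joint speeds; "joint_torque": joint torques, N m; "ee_pos": TCP position; "orientation": TCP orientation; "wrist_force": force on the tool from outside, world axes, zero at the start; "torque": the same for the moment, N m; "finger_gap": finger opening in m; "gripper_force": force on a finger pad.
Only numpy, scipy, OpenCV 4.12 (cv2) and the standard library are available. Lean on these libraries where they do the work, as an engineer would, in place of code of your own. Each camera call takes 0.05 s, during which the arm holds its last target. There are 200 camera calls.

### The job

Pick up the long steel loading plate (not the square one) and lay it centred in the dark inlaid bay beside the oak track, its kerb on the side away from the track. Do not put it down flat: rest its plain long edge on the table first, inside the bay on the track side, with the kerb side still clearly raised, then pivot the kerb side gently down until the plate lies flat, and let go. Leave the square plate where it is.

Things in the scene. Friction and masses are not known exactly. Their poses are not given: they have to be found in the camera images.
- long_plate: Heavy steel plate to be laid: 90 mm along its x, 150 mm along its y, 6 mm thick, 0.54 to 0.8 kg, flat on the table at the start. An oak grip block, 28 x 28 mm, 52 mm tall, is fixed upright on its centre (top 58 mm above the underside). An oak kerb 8 mm wide, 6 mm high lines its +x long edge; the -x edge is plain. Origin: centre of the underside; x towards the kerb, z up.
- plain_edge (a point): Middle of the lower corner line of the long plate's plain (-x) long edge, 45 mm from the plate's origin along its -x. Axes are those of the plate.
- bay (a point): Centre of the bay, at table height 0: a flush fixed dark-wood inlay, 114 mm along its x, 174 mm along its y. A straight oak track (40 mm wide, 12 high, 280 long) runs along y on its -x side, its near side 77 mm from the bay's centre. A black toy engine, about 57 mm tall, stands on the track. x points from track to bay: the plate's x should finish along it. z up.
- square_plate: Bystander: a steel plate like the long one, with the same grip block and kerb, but square, 90 x 90 mm. Lies flat, not to be moved. Origin: centre of the underside.
Things that resemble listed ones, but are neither listed nor needed, are in the scene too. Leave any pink, purple or turquoise look-alike of the long_plate alone.

How it is judged:
By the outcome, as a careful person would: the job done as asked, in the order asked, and still so for the second after the job is handed in, with the robot touching nothing.
It also fails if it takes over 48 s, if anything falls off the work surface, if the arm or the gripper's body presses on something with over 40 N, if the wrist force passes 120 N, or if a joint passes its speed limit or range.

## Working session

There is one attempt and no reset: what is moved stays moved. The work goes in short steps, Python scripts to look and compute and a shell command to move; the robot and the scene stay as the last step left them, time stands still between calls to the robot, and variables do not carry over. Pictures are saved under pics/ and viewed, at most 10 in all, crops included, and the job is handed in when it is done.

```bash
mkdir -p pics; ls; python3 - <<'E'
from station import readout, vision, robot, spotter
import cv2,numpy as np
ims=[]
for c in ("scene","top"):
    im=vision.grab_frame(c); cv2.imwrite(f"pics/{c}0.png",im[...,::-1])
    for th in ("long_plate","plain_edge","bay","square_plate"):
        for d in spotter.tip_of(th,c)[:4]: print(c,th,round(d["p"],2),np.round(d["position"],4))
    i=vision.camera_info(c); print({k:np.round(v,4).tolist() for k,v in i.items()})
s=readout.state(); print(s)
E
```

```text
pics
scene long_plate 0.84 [0.3879 0.7382 0.0019]
scene long_plate 0.67 [ 0.597   0.2629 -0.0045]
scene long_plate 0.67 [0.265  0.2357 0.0003]
scene long_plate 0.66 [ 0.44    0.4604 -0.    ]
scene plain_edge 0.88 [5.485e-01 2.542e-01 2.000e-04]
scene plain_edge 0.84 [ 0.7982  0.4234 -0.0048]
scene plain_edge 0.59 [0.4681 0.4884 0.0017]
scene plain_edge 0.58 [ 0.224   0.2202 -0.0035]
scene bay 0.61 [ 0.4825 -0.0211 -0.0007]
scene square_plate 0.76 [ 0.6185 -0.2562 -0.0042]
{'camera_matrix': [[373.5892, 0.0, 255.9352], [0.0, 373.5892, 187.0386], [0.0, 0.0, 1.0]], 'distortion': [-0.1005, 0.0, 0.0, 0.0, 0.0], 'R': [[0.3701, 0.9289, 0.0133], [0.541, -0.2038, -0.816], [-0.7552, 0.3092, -0.578]], 't': [-0.3799, -0.1965, 1.5645]}
top long_plate 0.92 [ 0.3873  0.7402 -0.0016]
top long_plate 0.87 [ 0.2657  0.2409 -0.0016]
top long_plate 0.85 [0.7547 0.4151 0.0011]
top long_plate 0.81 [0.4388 0.4644 0.0015]
top plain_edge 0.87 [4.700e-01 4.976e-01 1.000e-04]
top plain_edge 0.84 [ 3.498e-01  7.282e-01 -5.000e-04]
top plain_edge 0.83 [ 5.473e-01  2.568e-01 -4.000e-04]
top plain_edge 0.83 [0.7933 
[... 391 characters left out ...]
_pos': array([-1.38305226e+00,  2.45088298e-01,  1.55780356e+00, -2.20214414e-06,
        1.33869354e+00, -1.74096976e-01]), 'joint_vel': array([-4.71193802e-05, -1.33370681e-03, -1.58960656e-04,  3.11943617e-04,
        2.41223000e-04, -9.32019947e-04]), 'joint_torque': array([ 3.26836980e-04, -4.15429866e+01, -3.14556348e+01,  6.85482309e-02,
        2.93896592e-02, -1.86052245e-05]), 'ee_pos': array([ 0.23010679, -0.60791907,  0.21346083]), 'orientation': array([ 3.09030978e+00,  5.65282407e-01, -3.28852133e-06]), 'wrist_force': array([ 0.01372819, -0.53668275,  0.48377711]), 'torque': array([ 0.00984763,  0.03507144, -0.07404594]), 'gripper_force': 0.0, 'finger_gap': 0.09392528929368889}
```

View pics/scene0.png

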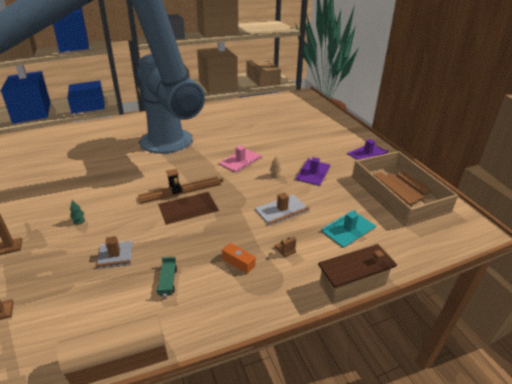

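View pics/top0.png

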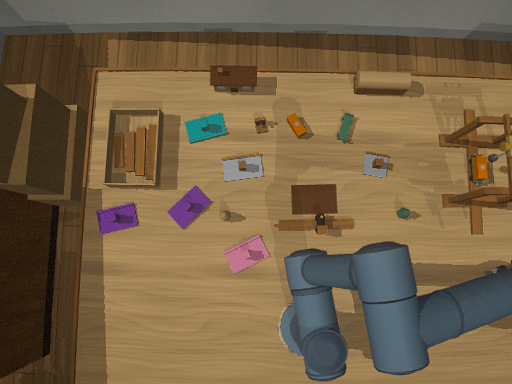

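The scene picture shows the grey long plate at about (282,208), the bay at (188,207) and the grey square plate at (114,254). In the top picture they are at (243,168), (314,199) and (376,165), with the engine at (320,218). The pink, purple and turquoise plates are look-alikes, so I'll leave them alone. First I'll move over the bay for a wrist view.

```bash
R='x'
python3 -m handwheel '[{"translation":[1.4,3.3,0.8],"rotation":[0,0,0.067],"jaw":0},{"translation":[1.4,3.3,0.8],"rotation":[0,0,0.067],"jaw":0},{"translation":[1.4,3.3,0.8],"rotation":[0,0,0.067],"jaw":0},{"translation":[1.4,3.3,0.8],"rotation":[0,0,0.067],"jaw":0},{"translation":[1.4,3.3,0.8],"rotation":[0,0,0.067],"jaw":0}]' >/dev/null
python3 -m handwheel '[{"translation":[1.4,3.3,0.8],"rotation":[0,0,0.067],"jaw":0},{"translation":[1.4,3.3,0.8],"rotation":[0,0,0.067],"jaw":0},{"translation":[1.4,3.3,0.8],"rotation":[0,0,0.067],"jaw":0},{"translation":[1.4,3.3,0.8],"rotation":[0,0,0.067],"jaw":0},{"translation":[1.4,3.3,0.8],"rotation":[0,0,0.067],"jaw":0}]' >/dev/null
python3 -m handwheel '[{"translation":[1.4,3.3,0.8],"rotation":[0,0,0.067],"jaw":0},{"translation":[1.4,3.3,0.8],"rotation":[0,0,0.067],"jaw":0},{"translation":[1.4,3.3,0.8],"rotation":[0,0,0.067],"jaw":0},{"translation":[1.4,3.3,0.8],"rotation":[0,0,0.067],"jaw":0},{"translation":[1.4,3.3,0.8],"rotation":[0,0,0.067],"jaw":0}]' >/dev/null
python3 -m handwheel '[{"translation":[1.4,3.3,0.8],"rotation":[0,0,0.067],"jaw":0},{"translation":[1.4,3.3,0.8],"rotation":[0,0,0.067],"jaw":0},{"translation":[1.4,3.3,0.8],"rotation":[0,0,0.067],"jaw":0},{"translation":[0,0,0],"rotation":[0,0,0],"jaw":0},{"translation":[0,0,0],"rotation":[0,0,0],"jaw":0}]'
python3 - <<'E'
from station import readout, vision, spotter
import cv2,numpy as np
s=readout.state(); im=vision.grab_frame("wrist"); cv2.imwrite("pics/w1.png",im[...,::-1])
print(s["time_s"],s["ee_pos"],s["orientation"],s["joint_pos"])
np.savez("w1.npz",p=s["ee_pos"],r=s["orientation"])
for d in spotter.tip_of("bay","wrist")[:3]: print(d["p"],d["position"])
i=vision.camera_info("wrist"); print({k:np.round(v,4).tolist() for k,v in i.items()})
E
```

```text
time_s: 2.17
ee_pos: [0.4825, -0.0125, 0.358]
orientation: [2.22, 2.221, 0.0]
wrist_force: [-0.1, -0.5, -0.8]
finger_gap: 0.0941
gripper_force: 0.0
2.1667 [ 0.4824706  -0.01250517  0.35800164] [2.22039710e+00 2.22115378e+00 4.21329975e-04] [-2.61248547e-01 -2.43724297e-01  1.78758475e+00 -2.38997025e-04
  1.59678249e+00 -2.61595599e-01]
0.61 [0.4755, -0.0228, -0.0025]
{'camera_matrix': [[270.3002, 0.0, 252.7797], [0.0, 270.3002, 192.1643], [0.0, 0.0, 1.0]], 'distortion': [0.0104, 0.0, 0.0, 0.0, 0.0], 'tool_from_camera': [[-0.001, -0.9575, -0.2884, 0.0845], [1.0, -0.001, -0.0, -0.0006], [-0.0003, -0.2884, 0.9575, -0.1719], [0.0, 0.0, 0.0, 1.0]]}
```

View pics/w1.png

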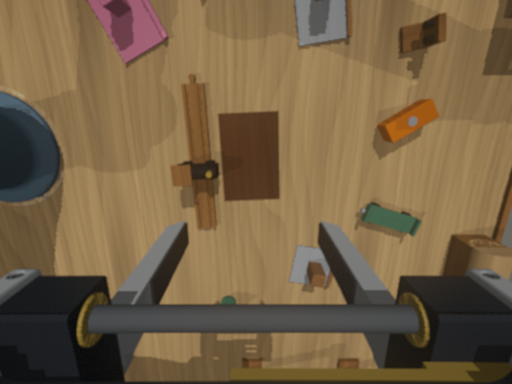

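The wrist view shows the bay as a dark rectangle, corners about (220,113) to (279,200). The track and engine are at its left and the long plate is cut off at the top, around (322,20). I'll go on towards the plate and then measure both.

```bash
cat > h.py <<'E'
import numpy as np, cv2
from scipy.spatial.transform import Rotation as Rt
from station import vision
def toworld(px, p, r, z):
    i=vision.camera_info("wrist"); T=np.array(i["tool_from_camera"])
    n=cv2.undistortPoints(np.float64(px).reshape(-1,1,2),np.array(i["camera_matrix"]),np.array(i["distortion"])).reshape(-1,2)
    Rw=Rt.from_rotvec(r).as_matrix()
    d=(Rw@T[:3,:3]@np.c_[n,np.ones(len(n))].T).T; o=Rw@T[:3,3]+p
    return o+d*((z-o[2])/d[:,2])[:,None]
def rect(mask,p,r,z):
    n,l,st,_=cv2.connectedComponentsWithStats(mask.astype(np.uint8)); k=1+np.argmax(st[1:,4])
    c=max(cv2.findContours((l==k).astype(np.uint8),0,1)[0],key=len)
    w=toworld(c.reshape(-1,2),p,r,z)[:,:2]
    return cv2.minAreaRect(np.float32(w*1000)),st[k]
E
python3 -m handwheel '[{"translation":[1.4,2.6,-0.6],"rotation":[0,0,0],"jaw":0},{"translation":[1.4,2.6,-0.6],"rotation":[0,0,0],"jaw":0},{"translation":[1.4,2.6,-0.6],"rotation":[0,0,0],"jaw":0},{"translation":[1.4,2.6,-0.6],"rotation":[0,0,0],"jaw":0},{"translation":[1.4,2.6,-0.6],"rotation":[0,0,0],"jaw":0}]' >/dev/null
python3 -m handwheel '[{"translation":[1.4,2.6,-0.6],"rotation":[0,0,0],"jaw":0},{"translation":[1.4,2.6,-0.6],"rotation":[0,0,0],"jaw":0},{"translation":[1.4,2.6,-0.6],"rotation":[0,0,0],"jaw":0},{"translation":[0,0,0],"rotation":[0,0,0],"jaw":0},{"translation":[0,0,0],"rotation":[0,0,0],"jaw":0}]'
python3 - <<'E'
from station import readout, vision, spotter
import cv2,numpy as np
from h import *
im=cv2.imread("pics/w1.png").astype(int); q=np.load("w1.npz")
m=np.zeros((384,512),bool); m[100:215,212:290]=(im.sum(2)<210)[100:215,212:290]
print("bay",rect(m,q["p"],q["r"],0.0), toworld([[250,156]],q["p"],q["r"],0))
s=readout.state(); im=vision.grab_frame("wrist"); cv2.imwrite("pics/w2.png",im[...,::-1])
print(s["time_s"],s["ee_pos"],s["orientation"])
np.savez("w2.npz",p=s["ee_pos"],r=s["orientation"])
for t in("long_plate","plain_edge"):
  for d in spotter.tip_of(t,"wrist")[:4]: print(t,d["p"],d["position"])
for d in spotter.outline_of("long_plate","wrist")[:4]: print(d["p"],rect(d["pixels"],s["ee_pos"],s["orientation"],.006))
E
```

```text
time_s: 3.1
ee_pos: [0.5941, 0.1931, 0.308]
orientation: [-2.225, -2.216, 0.004]
wrist_force: [-0.1, -0.5, 0.3]
finger_gap: 0.0937
gripper_force: 0.0
bay (((475.9105224609375, -17.02655792236328), (111.14908599853516, 170.02627563476562), 2.4529476165771484), array([ 219,  112,   60,   88, 4824], dtype=int32)) [[ 0.47674461 -0.01348375  0.        ]]
3.1 [0.59406944 0.19311941 0.30802127] [-2.22482817 -2.21629924  0.0038177 ]
long_plate 0.91 [0.7494, 0.4059, 0.0014]
long_plate 0.82 [0.2625, 0.2363, 0.0003]
long_plate 0.61 [0.5943, 0.2622, -0.0028]
plain_edge 0.97 [0.2208, 0.2165, 0.001]
plain_edge 0.93 [0.552, 0.2558, -0.0006]
plain_edge 0.63 [0.7969, 0.4226, -0.0027]
0.87 (((458.30889892578125, 407.705078125), (57.38936996459961, 118.59086608886719), 89.91368103027344), array([ 123,    0,   80,   44, 1866], dtype=int32))
0.74 (((261.49835205078125, 238.46722412109375), (98.86676788330078, 152.03643798828125), 29.108694076538086), array([  11,   80,   97,  104, 4896], dtype=int32))
0.71 (((757.0955810546875, 392.1176452636719), (91.58529663085938, 112.70088195800781), 14.720773696899414), array([ 323,    0,   69,   78, 4274], dtype=int32))
0.58 (((595.4647827148438, 260.449951171875), (92.03251647949219, 154.69256591796875), 8.568336486816406), array([ 220,   68,   67,  101, 5039], dtype=int32))
```

View pics/w2.png

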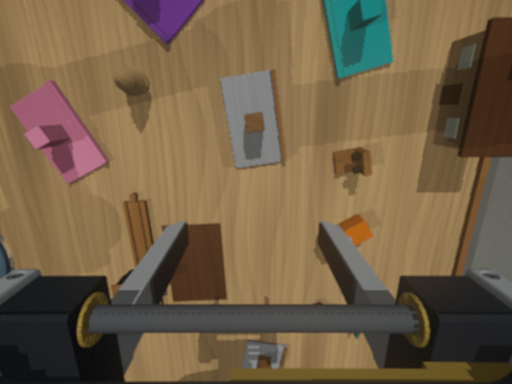

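The wrist view shows the grey long plate at about (252,118) with its block at (254,122) and the kerb on the right, at +x. Before grasping I'll cross-check the bay and plate with the top camera.

```bash
python3 - <<'E'
from station import vision, spotter
import cv2,numpy as np
from h import *
def proj(px,c,z):
    i=vision.camera_info(c); R=np.array(i["R"]);t=np.array(i["t"])
    n=cv2.undistortPoints(np.float64(px).reshape(-1,1,2),np.array(i["camera_matrix"]),np.array(i["distortion"])).reshape(-1,2)
    d=np.c_[n,np.ones(len(n))]@R; o=-R.T@t
    return o+d*((z-o[2])/d[:,2])[:,None]
def show(n,m,f):
    c=max(cv2.findContours(m.astype(np.uint8),0,1)[0],key=len).reshape(-1,2)
    w=f(c)[:,:2]*1000; print(n,[np.round(v,1) for v in cv2.minAreaRect(np.float32(w))])
    ys,xs=np.nonzero(m); print("   centroid",f(np.c_[xs,ys])[:,:2].mean(0)*1000)
for c,box in(("top",(178,220,285,343)),("scene",(188,226,152,224))):
    im=cv2.imread(f"pics/{c}0.png").astype(int)
    m=np.zeros((384,512),bool);a,b,e,g=box; m[a:b,e:g]=(im.sum(2)<225)[a:b,e:g]
    n,l,st,_=cv2.connectedComponentsWithStats(m.astype(np.uint8)); m=l==1+np.argmax(st[1:,4])
    show(c+" bay",m,lambda x:proj(x,c,0))
    vision.grab_frame(c)
    for d in spotter.outline_of("long_plate",c)[:6]:
        if d["p"]<.3: continue
        show(c+" plate",d["pixels"],lambda x:proj(x,c,.006))
im=cv2.imread("pics/w1.png").astype(int); q=np.load("w1.npz")
m=np.zeros((384,512),bool); m[100:215,212:290]=(im.sum(2)<225)[100:215,212:290]
n,l,st,_=cv2.connectedComponentsWithStats(m.astype(np.uint8)); m=l==1+np.argmax(st[1:,4])
show("w1 bay",m,lambda x:toworld(x,q["p"],q["r"],0))
im=cv2.imread("pics/w2.png").astype(int); q=np.load("w2.npz")
print("w2 bay top corners",toworld([[187,224],[222,223],[225,300],[172,300]],q["p"],q["r"],0))
print("w2 block top",toworld([[254,121]],q["p"],q["r"],0.058))
E
```

```text
top bay [array([464.9, -18.5]), array([135.2, 173. ]), np.float64(1.1)]
   centroid [471.79398861 -19.88164189]
top plate [array([383. , 734.4]), array([ 93.2, 154.1]), np.float64(16.0)]
   centroid [384.56286369 733.95182305]
top plate [array([589. , 287.3]), array([91.5, 94.4]), np.float64(8.3)]
   centroid [586.90693789 292.94621836]
top plate [array([474.1, -21.3]), array([113.3, 168.9]), np.float64(2.8)]
   centroid [447.91241626 -35.55192366]
top plate [array([750.2, 410.1]), array([ 91.7, 150.3]), np.float64(15.4)]
   centroid [749.8521752  409.59135433]
top plate [array([253.2, 249.5]), array([ 88.4, 124.1]), np.float64(27.6)]
   centroid [253.06076016 254.20505171]
top plate [array([434.7, 462.3]), array([ 93.5, 153.7]), np.float64(44.8)]
   centroid [434.2788385  462.11100037]
scene bay [array([474.8, -16.5]), array([108.9, 170.1]), np.float64(2.3)]
   centroid [476.91805564 -18.11016299]
scene plate [array([251.2, 231. ]), array([127.1, 156.9]), np.float64(26.6)]
   centroid [261.36480816 236.49989172]
scene plate [array([431.7, 465.1]), array([ 93.7, 175.4]), np.float64(45.1)]
   centroid [438.28470009 459.19052813]
scene plate [array([381.8, 757.1]), array([111.4, 190.7]), np.float64(27.3)]
   centroid [377.04522319 749.46966676]
scene plate [array([585.5, 255.1]), array([118.7, 153.8]), np.float64(10.8)]
   centroid [595.14101963 256.90564049]
scene plate [array([750.4, 412.7]), array([101.4, 164.5]), np.float64(17.3)]
   centroid [751.89056777 409.06521155]
w1 bay [array([476. , -17.2]), array([111.9, 171. ]), np.float64(2.6)]
   centroid [476.04617455 -13.18271291]
w2 bay top corners [[ 4.65626117e-01  6.93434998e-02  0.00000000e+00]
 [ 5.32986920e-01  7.11341630e-02  5.55111512e-17]
 [ 5.32783116e-01 -1.04136852e-01  0.00000000e+00]
 [ 4.21277204e-01 -1.03584720e-01 -5.55111512e-17]]
w2 block top [[0.59500715 0.26247784 0.058     ]]
```

The bay is at (0.476, -0.018) with yaw 0.044, and the plate is at (0.595, 0.2615) with yaw 0.149. Now I'll descend over the block.

```bash
python3 -m handwheel '[{"translation":[0,0.86,-3.0],"rotation":[0,0,0.019],"jaw":0},{"translation":[0,0.86,-3.0],"rotation":[0,0,0.019],"jaw":0},{"translation":[0,0.86,-3.0],"rotation":[0,0,0.019],"jaw":0},{"translation":[0,0.86,-3.0],"rotation":[0,0,0.019],"jaw":0},{"translation":[0,0.86,-3.0],"rotation":[0,0,0.019],"jaw":0}]' >/dev/null
python3 -m handwheel '[{"translation":[0,0.86,-3.0],"rotation":[0,0,0.019],"jaw":0},{"translation":[0,0.86,-3.0],"rotation":[0,0,0.019],"jaw":0},{"translation":[0,0.86,-3.0],"rotation":[0,0,0.019],"jaw":0},{"translation":[0,0,-1.0],"rotation":[0,0,0],"jaw":0},{"translation":[0,0,0],"rotation":[0,0,0],"jaw":0}]'
python3 - <<'E'
from station import readout, vision
import cv2
s=readout.state(); print(s["ee_pos"],s["orientation"],s["wrist_force"])
cv2.imwrite("pics/w3.png",vision.grab_frame("wrist")[...,::-1])
E
```

```text
time_s: 4.33
ee_pos: [0.5917, 0.2622, 0.0562]
orientation: [-2.048, -2.378, 0.008]
wrist_force: [-0.7, -0.5, -0.2]
finger_gap: 0.0939
gripper_force: 0.0
[0.59167395 0.26220148 0.0561893 ] [-2.04767412 -2.37787074  0.00831364] [-0.73009094 -0.48603013 -0.18877002]
```

View pics/w3.png

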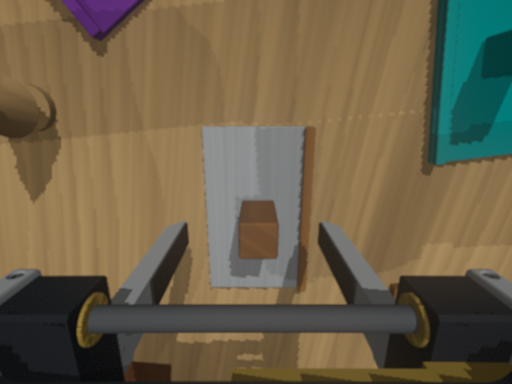

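The view shows the plate between the fingers, with the top of the block at about (259,240) and the kerb on the right. I'll compute the block's offset and the tilt of the tool.

```bash
python3 - <<'E'
from station import readout
from h import *
s=readout.state(); print(toworld([[240,222],[278,222],[239,258],[278,258],[259,240]],s["ee_pos"],s["orientation"],.058)); M=Rt.from_rotvec(s["orientation"]).as_matrix(); print(M)
print(toworld([[203,127],[306,127],[211,288],[298,288]],s["ee_pos"],s["orientation"],.006))
E
```

```text
[[0.58253166 0.27186346 0.058     ]
 [0.60848674 0.27573819 0.058     ]
 [0.58556213 0.24400015 0.058     ]
 [0.61333909 0.24815524 0.058     ]
 [0.59761591 0.26025244 0.058     ]]
[[-1.47958995e-01  9.88991773e-01 -1.84606270e-03]
 [ 9.88993441e-01  1.47958107e-01 -6.09537477e-04]
 [-3.29687608e-04 -1.91593045e-03 -9.99998110e-01]]
[[0.54238522 0.32748045 0.006     ]
 [0.62481551 0.3397343  0.006     ]
 [0.5644843  0.17677762 0.006     ]
 [0.64803168 0.18928742 0.006     ]]
```

```bash
python3 -m handwheel '[{"translation":[0.5,-0.1,-1.0],"rotation":[0,0,0],"jaw":0},{"translation":[0,0,-1.0],"rotation":[0,0,0],"jaw":0},{"translation":[0,0,-1.0],"rotation":[0,0,0],"jaw":0},{"translation":[0,0,0],"rotation":[0,0,0],"jaw":150},{"translation":[0,0,0],"rotation":[0,0,0],"jaw":150}]'
python3 -m handwheel '[{"translation":[0,0,0],"rotation":[0,0,0],"jaw":255},{"translation":[0,0,0],"rotation":[0,0,0],"jaw":255},{"translation":[0,0,0],"rotation":[0,0,0],"jaw":255},{"translation":[0,0,0],"rotation":[0,0,0],"jaw":255},{"translation":[0,0,0],"rotation":[0,0,0],"jaw":255}]'
python3 -m handwheel '[{"translation":[0,0,0],"rotation":[0,0,0],"jaw":255},{"translation":[0,0,0],"rotation":[0,0,0],"jaw":255}]'
```

```text
time_s: 4.8
ee_pos: [0.5986, 0.2615, 0.0288]
orientation: [-2.05, -2.38, 0.002]
wrist_force: [-0.0, -0.4, 0.4]
finger_gap: 0.0839
gripper_force: 0.0
time_s: 5.22
ee_pos: [0.5992, 0.262, 0.0298]
orientation: [2.05, 2.38, 0.001]
wrist_force: [-0.2, 0.3, -0.1]
finger_gap: 0.0508
gripper_force: 0.0
time_s: 5.38
ee_pos: [0.5991, 0.2619, 0.0296]
orientation: [2.05, 2.381, 0.0]
wrist_force: [-0.1, -0.8, 0.7]
finger_gap: 0.0376
gripper_force: 0.0
```

```bash
python3 -m handwheel '[{"translation":[-0.15,-0.1,-0.3],"rotation":[0,0,0],"jaw":255},{"translation":[0,0,0],"rotation":[0,0,0],"jaw":255},{"translation":[0,0,0],"rotation":[0,0,0],"jaw":255},{"translation":[0,0,0],"rotation":[0,0,0],"jaw":255},{"translation":[0,0,0],"rotation":[0,0,0],"jaw":255}]'
python3 -m handwheel '[{"translation":[0,0,0],"rotation":[0,0,0],"jaw":255},{"translation":[0,0,0],"rotation":[0,0,0],"jaw":255}]'
```

```text
time_s: 5.8
ee_pos: [0.5958, 0.2606, 0.0261]
orientation: [-2.048, -2.379, 0.005]
wrist_force: [-5.7, -2.4, 4.4]
finger_gap: 0.0279
gripper_force: 30.0
time_s: 5.97
ee_pos: [0.5958, 0.2606, 0.026]
orientation: [-2.048, -2.379, 0.005]
wrist_force: [-6.5, -2.6, 5.3]
finger_gap: 0.0277
gripper_force: 30.0
```

```bash
python3 -m handwheel '[{"translation":[0,0,0.5],"rotation":[0,0,0],"jaw":255},{"translation":[0,0,1.5],"rotation":[0,0,0],"jaw":255},{"translation":[0,0,2],"rotation":[0,0,0],"jaw":255},{"translation":[0,0,2],"rotation":[0,0,0],"jaw":255},{"translation":[0,0,2],"rotation":[0,0,0],"jaw":255}]'
python3 -m handwheel '[{"translation":[0,0,2],"rotation":[0,0,0],"jaw":255},{"translation":[0,0,1],"rotation":[0,0,0],"jaw":255},{"translation":[0,0,0],"rotation":[0,0,0],"jaw":255},{"translation":[0,0,0],"rotation":[0,0,0],"jaw":255},{"translation":[0,0,0],"rotation":[0,0,0],"jaw":255}]'
python3 -c "
from station import vision
import cv2
a=vision.grab_frame('wrist')[...,::-1];b=vision.grab_frame('scene')[...,::-1]
cv2.imwrite('pics/g.png',cv2.hconcat([cv2.resize(a,(400,300)),cv2.resize(b[120:300,150:390],(400,300))]))"
```

```text
time_s: 6.38
ee_pos: [0.5968, 0.2606, 0.1068]
orientation: [-2.049, -2.38, 0.002]
wrist_force: [0.7, -0.3, -6.3]
finger_gap: 0.0278
gripper_force: 30.0
time_s: 6.8
ee_pos: [0.5963, 0.2605, 0.1345]
orientation: [-2.049, -2.379, 0.004]
wrist_force: [-0.1, -0.1, -7.8]
finger_gap: 0.0278
gripper_force: 30.0
```

View pics/g.png

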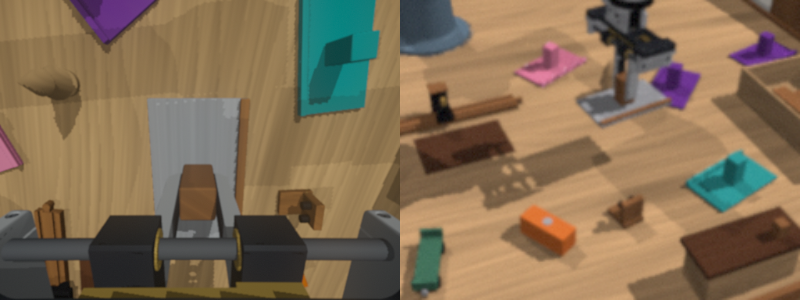

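The plate is held square in the fingers, with the kerb at +x, and is clear of the table. Next I'll carry it over the bay and tilt it there.

```bash
python3 -m handwheel '[{"translation":[-1.32,-2.79,0],"rotation":[0,0,-0.0105],"jaw":255},{"translation":[-1.32,-2.79,0],"rotation":[0,0,-0.0105],"jaw":255},{"translation":[-1.32,-2.79,0],"rotation":[0,0,-0.0105],"jaw":255},{"translation":[-1.32,-2.79,0],"rotation":[0,0,-0.0105],"jaw":255},{"translation":[-1.32,-2.79,0],"rotation":[0,0,-0.0105],"jaw":255}]' >/dev/null
python3 -m handwheel '[{"translation":[-1.32,-2.79,0],"rotation":[0,0,-0.0105],"jaw":255},{"translation":[-1.32,-2.79,0],"rotation":[0,0,-0.0105],"jaw":255},{"translation":[-1.32,-2.79,0],"rotation":[0,0,-0.0105],"jaw":255},{"translation":[-1.32,-2.79,0],"rotation":[0,0,-0.0105],"jaw":255},{"translation":[-1.32,-2.79,0],"rotation":[0,0,-0.0105],"jaw":255}]'
python3 -m handwheel '[{"translation":[0,0,0],"rotation":[0.0022,-0.05,0],"jaw":255},{"translation":[0,0,0],"rotation":[0.0022,-0.05,0],"jaw":255},{"translation":[0,0,0],"rotation":[0.0022,-0.05,0],"jaw":255},{"translation":[0,0,0],"rotation":[0.0022,-0.05,0],"jaw":255},{"translation":[0,0,0],"rotation":[0.0022,-0.05,0],"jaw":255}]' >/dev/null
python3 -m handwheel '[{"translation":[0,0,0],"rotation":[0.0022,-0.05,0],"jaw":255},{"translation":[0,0,0],"rotation":[0.0022,-0.05,0],"jaw":255},{"translation":[0,0,0],"rotation":[0,0,0],"jaw":255},{"translation":[0,0,0],"rotation":[0,0,0],"jaw":255},{"translation":[0,0,0],"rotation":[0,0,0],"jaw":255}]'
python3 - <<'E'
from station import readout, vision
import cv2,numpy as np
from h import *
s=readout.state(); M=Rt.from_rotvec(s["orientation"]).as_matrix(); print(s["ee_pos"],M)
np.savez("w5.npz",p=s["ee_pos"],r=s["orientation"])
a=vision.grab_frame('wrist')[...,::-1]; cv2.imwrite("pics/w5.png",a); b=vision.grab_frame('scene')[...,::-1]
cv2.imwrite('pics/t.png',cv2.hconcat([a[:,:380],cv2.resize(b[130:250,90:250],(420,384))]))
E
```

```text
time_s: 7.73
ee_pos: [0.4642, -0.0191, 0.1356]
orientation: [-2.171, -2.269, 0.001]
wrist_force: [-0.3, -0.7, -7.0]
finger_gap: 0.0277
gripper_force: 30.0
time_s: 8.57
ee_pos: [0.4654, -0.0181, 0.1363]
orientation: [1.99, 2.079, 0.366]
wrist_force: [0.9, -0.7, -6.2]
finger_gap: 0.0279
gripper_force: 30.0
[ 0.46541473 -0.01814154  0.13625698] [[-4.40403776e-02  9.38928650e-01  3.41282048e-01]
 [ 9.99029745e-01  4.13513578e-02  1.51536616e-02]
 [ 1.15730988e-04  3.41618290e-01 -9.39838779e-01]]
```

View pics/t.png

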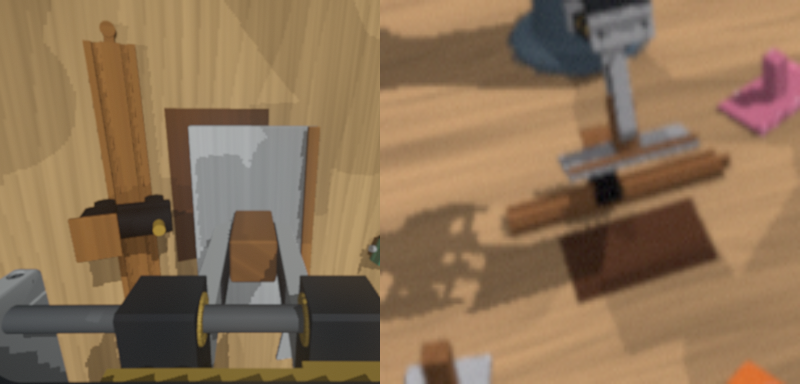

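The plate is tilted over the bay with the kerb side up, its top corners at (190,126) and (308,126). The bay's far corners are at (166,108) and (269,109). From these I'll check how the plate sits in the hand.

```bash
python3 - <<'E'
from h import *
q=np.load("w5.npz")
print("bay far corners",toworld([[166,108],[269,109]],q["p"],q["r"],0))
# plate corners in tool frame: rays cut plane tool z=.020
i=vision.camera_info("wrist"); T=np.array(i["tool_from_camera"])
n=cv2.undistortPoints(np.float64([[189.5,126],[308,126],[318,127]]).reshape(-1,1,2),np.array(i["camera_matrix"]),np.array(i["distortion"])).reshape(-1,2)
d=np.c_[n,np.ones(3)]@T[:3,:3].T; o=T[:3,3]
for z in(.020,.014): print(z,o+d*((z-o[2])/d[:,2])[:,None])
E
```

```text
bay far corners [[0.4180069  0.06685413 0.        ]
 [0.5305478  0.07099441 0.        ]]
0.02 [[ 0.0743322  -0.04401466  0.02      ]
 [ 0.07422537  0.03781733  0.02      ]
 [ 0.07353658  0.0447641   0.02      ]]
0.014 [[ 0.07464972 -0.0426517   0.014     ]
 [ 0.07454623  0.03662444  0.014     ]
 [ 0.07387895  0.04335424  0.014     ]]
```

The plate is centred in the hand to within 1 mm, so I'll lower it straight down until the plain edge touches.

```bash
python3 -m handwheel '[{"translation":[0,0,-2],"rotation":[0,0,0],"jaw":255},{"translation":[0,0,-2],"rotation":[0,0,0],"jaw":255},{"translation":[0,0,-2],"rotation":[0,0,0],"jaw":255},{"translation":[0,0,-1.5],"rotation":[0,0,0],"jaw":255},{"translation":[0,0,-1],"rotation":[0,0,0],"jaw":255}]'
python3 -m handwheel '[{"translation":[0,0,-0.3],"rotation":[0,0,0],"jaw":255},{"translation":[0,0,0],"rotation":[0,0,0],"jaw":255},{"translation":[0,0,0],"rotation":[0,0,0],"jaw":255},{"translation":[0,0,0],"rotation":[0,0,0],"jaw":255}]'
```

```text
time_s: 9.08
ee_pos: [0.4649, -0.0177, 0.0496]
orientation: [1.991, 2.081, 0.366]
wrist_force: [-0.3, -0.5, -7.0]
finger_gap: 0.028
gripper_force: 30.0
time_s: 9.42
ee_pos: [0.4667, -0.0185, 0.0497]
orientation: [1.987, 2.077, 0.369]
wrist_force: [0.5, -0.2, -6.2]
finger_gap: 0.0279
gripper_force: 30.0
```

```bash
python3 -m handwheel '[{"translation":[-0.1,0,-0.4],"rotation":[0,0,0],"jaw":255},{"translation":[0,0,-0.2],"rotation":[0,0,0],"jaw":255},{"translation":[0,0,0],"rotation":[0,0,0],"jaw":255},{"translation":[0,0,0],"rotation":[0,0,0],"jaw":255}]'
python3 -m handwheel '[{"translation":[0,0,-0.15],"rotation":[0,0,0],"jaw":255},{"translation":[0,0,0],"rotation":[0,0,0],"jaw":255},{"translation":[0,0,0],"rotation":[0,0,0],"jaw":255}]'
python3 -m handwheel '[{"translation":[0,0,-0.1],"rotation":[0,0,0],"jaw":255},{"translation":[0,0,0],"rotation":[0,0,0],"jaw":255},{"translation":[0,0,0],"rotation":[0,0,0],"jaw":255}]'
```

```text
time_s: 9.75
ee_pos: [0.4644, -0.0181, 0.0424]
orientation: [1.989, 2.078, 0.368]
wrist_force: [0.4, 0.0, -7.0]
finger_gap: 0.0275
gripper_force: 30.0
time_s: 10.0
ee_pos: [0.4645, -0.0181, 0.0409]
orientation: [1.989, 2.078, 0.368]
wrist_force: [-0.3, -1.0, -7.5]
finger_gap: 0.0279
gripper_force: 30.0
time_s: 10.25
ee_pos: [0.4647, -0.0182, 0.0401]
orientation: [1.989, 2.078, 0.368]
wrist_force: [0.1, -0.6, -6.5]
finger_gap: 0.0279
gripper_force: 30.0
```

```bash
python3 -m handwheel '[{"translation":[0.05,0,-0.1],"rotation":[0,0,0],"jaw":255},{"translation":[0,0,0],"rotation":[0,0,0],"jaw":255},{"translation":[0,0,0],"rotation":[0,0,0],"jaw":255}]'
python3 -m handwheel '[{"translation":[0,0,-0.05],"rotation":[0,0,0],"jaw":255},{"translation":[0,0,0],"rotation":[0,0,0],"jaw":255},{"translation":[0,0,0],"rotation":[0,0,0],"jaw":255}]'
```

```text
time_s: 10.5
ee_pos: [0.4651, -0.0181, 0.0396]
orientation: [1.988, 2.081, 0.367]
wrist_force: [-7.4, -0.3, 6.4]
finger_gap: 0.028
gripper_force: 30.0
time_s: 10.75
ee_pos: [0.4652, -0.0181, 0.0395]
orientation: [1.988, 2.081, 0.367]
wrist_force: [-10.6, 1.2, 11.5]
finger_gap: 0.0281
gripper_force: 30.1
```

Contact is made: the edge rests at the expected height with a tilt of about 20°. I'll ease the press slightly and pivot about the edge.

```bash
python3 -m handwheel '[{"translation":[0,0,0.04],"rotation":[0,0,0],"jaw":255},{"translation":[0.1,0,-0.08],"rotation":[-0.0011,0.025,0],"jaw":255},{"translation":[0.1,0,-0.085],"rotation":[-0.0011,0.025,0],"jaw":255},{"translation":[0,0,0],"rotation":[0,0,0],"jaw":255},{"translation":[0,0,0],"rotation":[0,0,0],"jaw":255}]'
python3 -m handwheel '[{"translation":[0.095,0,-0.09],"rotation":[-0.0011,0.025,0],"jaw":255},{"translation":[0.09,0.01,-0.09],"rotation":[-0.0011,0.025,0],"jaw":255},{"translation":[0,0,0],"rotation":[0,0,0],"jaw":255},{"translation":[0,0,0],"rotation":[0,0,0],"jaw":255}]'
```

```text
time_s: 11.17
ee_pos: [0.4683, -0.0185, 0.0382]
orientation: [2.015, 2.106, 0.321]
wrist_force: [-0.3, -0.1, -0.9]
finger_gap: 0.0278
gripper_force: 30.0
time_s: 11.5
ee_pos: [0.4704, -0.0185, 0.0364]
orientation: [2.042, 2.134, 0.271]
wrist_force: [3.0, -1.5, 1.4]
finger_gap: 0.0282
gripper_force: 30.0
```

```bash
python3 -m handwheel '[{"translation":[0.085,0,-0.095],"rotation":[-0.0011,0.025,0],"jaw":255},{"translation":[0.085,0.01,-0.095],"rotation":[-0.0011,0.025,0],"jaw":255},{"translation":[0,0,0],"rotation":[0,0,0],"jaw":255},{"translation":[0,0,0],"rotation":[0,0,0],"jaw":255}]'
python3 -m handwheel '[{"translation":[0.08,0,-0.1],"rotation":[-0.0011,0.025,0],"jaw":255},{"translation":[0.08,0.01,-0.1],"rotation":[-0.0011,0.025,0],"jaw":255},{"translation":[0,0,0],"rotation":[0,0,0],"jaw":255},{"translation":[0,0,0],"rotation":[0,0,0],"jaw":255}]'
python3 -m handwheel '[{"translation":[0.075,0,-0.105],"rotation":[-0.0011,0.025,0],"jaw":255},{"translation":[0.075,0.01,-0.105],"rotation":[-0.0011,0.025,0],"jaw":255},{"translation":[0,0,0],"rotation":[0,0,0],"jaw":255},{"translation":[0,0,0],"rotation":[0,0,0],"jaw":255}]'
```

```text
time_s: 11.83
ee_pos: [0.472, -0.0185, 0.0344]
orientation: [2.069, 2.163, 0.218]
wrist_force: [1.2, -2.6, 3.9]
finger_gap: 0.0285
gripper_force: 30.0
time_s: 12.17
ee_pos: [0.4736, -0.0184, 0.0324]
orientation: [2.095, 2.19, 0.166]
wrist_force: [3.3, -2.8, 5.0]
finger_gap: 0.0282
gripper_force: 30.0
time_s: 12.5
ee_pos: [0.4751, -0.0183, 0.0304]
orientation: [2.12, 2.217, 0.113]
wrist_force: [4.0, -2.8, 4.6]
finger_gap: 0.0279
gripper_force: 30.0
```

```bash
python3 -m handwheel '[{"translation":[0.07,0,-0.1],"rotation":[-0.0011,0.025,0],"jaw":255},{"translation":[0,0,0],"rotation":[0,0,0],"jaw":255},{"translation":[0.07,0.01,-0.1],"rotation":[-0.0011,0.025,0],"jaw":255},{"translation":[0,0,0],"rotation":[0,0,0],"jaw":255},{"translation":[0,0,0],"rotation":[0,0,0],"jaw":255}]'
python3 -m handwheel '[{"translation":[0.06,0,-0.1],"rotation":[-0.001,0.022,0],"jaw":255},{"translation":[0,0,0],"rotation":[0,0,0],"jaw":255},{"translation":[0.03,0,-0.05],"rotation":[-0.0005,0.012,0],"jaw":255},{"translation":[0,0,0],"rotation":[0,0,0],"jaw":255},{"translation":[0,0,0],"rotation":[0,0,0],"jaw":255}]'
python3 -c "
from station import readout
from h import *
s=readout.state();print(Rt.from_rotvec(s['orientation']).as_matrix(),s['torque'])"
```

```text
time_s: 12.92
ee_pos: [0.4764, -0.0181, 0.0283]
orientation: [2.145, 2.243, 0.058]
wrist_force: [4.8, -2.4, 5.7]
finger_gap: 0.0276
gripper_force: 30.0
time_s: 13.33
ee_pos: [0.4772, -0.0181, 0.0268]
orientation: [2.162, 2.26, 0.02]
wrist_force: [4.4, -2.1, 6.1]
finger_gap: 0.0281
gripper_force: 30.0
[[-4.45419954e-02  9.98826857e-01  1.89979220e-02]
 [ 9.99006887e-01  4.45552013e-02 -2.72213748e-04]
 [-1.11835064e-03  1.89669299e-02 -9.99819486e-01]] [-0.49817413 -0.52870951  0.06108968]
```

```bash
python3 -m handwheel '[{"translation":[0.02,0,-0.04],"rotation":[-0.0004,0.01,0],"jaw":255},{"translation":[0,0,0],"rotation":[0,0,0],"jaw":255},{"translation":[0.02,0,-0.04],"rotation":[-0.0004,0.01,0],"jaw":255},{"translation":[0,0,0],"rotation":[0,0,0],"jaw":255},{"translation":[0,0,0],"rotation":[0,0,0],"jaw":255}]'
python3 -c "
from station import readout
from h import *
s=readout.state();print(Rt.from_rotvec(s['orientation']).as_matrix(),s['torque'])"
```

```text
time_s: 13.75
ee_pos: [0.4777, -0.0181, 0.0261]
orientation: [2.171, 2.27, -0.002]
wrist_force: [2.0, -2.2, 6.6]
finger_gap: 0.0281
gripper_force: 30.0
[[-4.43817180e-02  9.99014564e-01 -4.05363363e-04]
 [ 9.99014074e-01  4.43812547e-02 -1.08806107e-03]
 [-1.06899832e-03 -4.53253724e-04 -9.99999326e-01]] [-0.47056753 -0.96226351  0.00428639]
```

```bash
python3 -m handwheel '[{"translation":[0,0,0],"rotation":[0,0,0],"jaw":130},{"translation":[0,0,0],"rotation":[0,0,0],"jaw":130},{"translation":[0,0,0],"rotation":[0,0,0],"jaw":130},{"translation":[0,0,0],"rotation":[0,0,0],"jaw":130},{"translation":[0,0,0],"rotation":[0,0,0],"jaw":130}]'
python3 -m handwheel '[{"translation":[0,0,0.5],"rotation":[0,0,0],"jaw":130},{"translation":[0,0,1.5],"rotation":[0,0,0],"jaw":130},{"translation":[0,0,3],"rotation":[0,0,0],"jaw":130},{"translation":[0,0,3],"rotation":[0,0,0],"jaw":130},{"translation":[0,0,3],"rotation":[0,0,0],"jaw":130}]'
python3 -m handwheel '[{"translation":[0,0,3],"rotation":[0,0,0],"jaw":130},{"translation":[0,0,3],"rotation":[0,0,0],"jaw":130},{"translation":[0,0,3],"rotation":[0,0,0],"jaw":130},{"translation":[0,0,0],"rotation":[0,0,0],"jaw":130},{"translation":[0,0,0],"rotation":[0,0,0],"jaw":130}]'
python3 - <<'E'
from station import readout, vision
import cv2,numpy as np
s=readout.state(); np.savez("w6.npz",p=s["ee_pos"],r=s["orientation"])
a=vision.grab_frame('wrist')[...,::-1]; cv2.imwrite("pics/w6.png",a); b=vision.grab_frame('scene')[...,::-1]
cv2.imwrite('pics/f.png',cv2.hconcat([a[:,:380],cv2.resize(b[130:250,90:250],(420,384))]))
E
```

```text
time_s: 14.17
ee_pos: [0.4754, -0.0172, 0.0244]
orientation: [-2.169, -2.266, 0.006]
wrist_force: [0.6, 0.4, -0.4]
finger_gap: 0.0457
gripper_force: 0.0
time_s: 14.58
ee_pos: [0.4758, -0.0174, 0.1363]
orientation: [-2.169, -2.267, 0.005]
wrist_force: [0.1, 0.5, 1.3]
finger_gap: 0.0459
gripper_force: 0.0
time_s: 15.0
ee_pos: [0.4774, -0.0178, 0.2272]
orientation: [2.171, 2.269, -0.001]
wrist_force: [-0.4, 0.5, -0.1]
finger_gap: 0.046
gripper_force: 0.0
```

View pics/f.png

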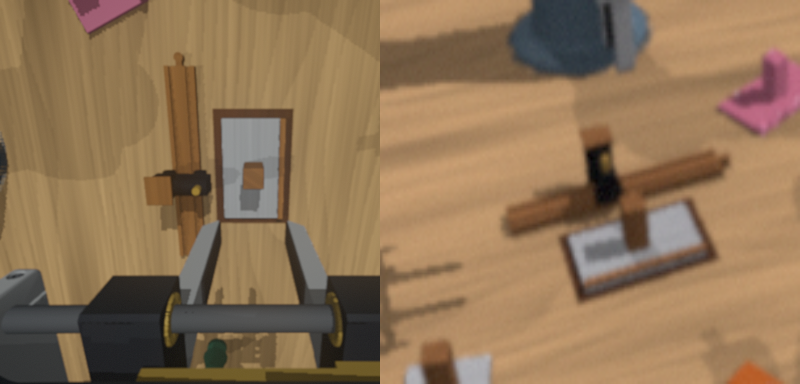

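The plate lies flat inside the dark border, with the kerb on the side away from the track and the engine undisturbed. I'll measure the centring numerically.

```bash
python3 - <<'E'
from h import *
q=np.load("w6.npz"); im=cv2.imread("pics/w6.png").astype(int)
S=im.sum(2)
for r in (135,155,205): print(r,S[r,206:300].tolist())
for c in (232,270): print(c,S[100:130,c].tolist(),S[205:232,c].tolist())
f=lambda px,z:np.round(toworld(px,q["p"],q["r"],z)[:,:2]*1000,1).tolist()
print("bay",f([[213,110],[293,110],[216,222],[289,222]],0)); print("plate",f([[221,118],[280,118],[222,218],[281,218]],.006))
E
```

```text
135 [361, 368, 368, 374, 390, 393, 375, 308, 234, 191, 198, 196, 196, 194, 206, 292, 399, 444, 448, 445, 445, 451, 448, 447, 449, 448, 448, 440, 434, 442, 443, 447, 449, 447, 441, 442, 442, 443, 441, 442, 442, 446, 451, 454, 456, 448, 440, 439, 436, 437, 440, 432, 432, 436, 438, 445, 445, 443, 441, 440, 442, 443, 443, 443, 445, 443, 442, 439, 441, 442, 444, 427, 372, 307, 280, 284, 292, 296, 288, 240, 194, 180, 181, 179, 182, 231, 314, 368, 386, 388, 380, 377, 370, 367]
155 [349, 359, 371, 386, 393, 394, 390, 362, 292, 218, 192, 193, 196, 195, 191, 230, 321, 405, 439, 448, 447, 447, 448, 451, 445, 448, 447, 445, 438, 441, 443, 449, 445, 444, 439, 439, 443, 443, 440, 439, 442, 442, 447, 449, 454, 448, 442, 433, 439, 439, 436, 432, 430, 434, 437, 442, 444, 443, 440, 442, 443, 440, 435, 429, 429, 435, 435, 434, 434, 436, 437, 418, 366, 316, 288, 288, 297, 287, 248, 199, 181, 177, 179, 177, 213, 282, 335, 361, 366, 372, 369, 368, 366, 366]
205 [234, 228, 220, 236, 291, 357, 381, 381, 375, 349, 276, 204, 177, 187, 184, 177, 183, 285, 395, 436, 439, 435, 438, 445, 440, 439, 439, 442, 436, 
[... 344 characters left out ...]
 375, 375, 374, 380, 366, 321, 244, 203, 201, 207, 205, 204, 199, 204, 251, 361, 433, 453, 448, 447, 449, 450, 449, 449, 450, 448, 449] [439, 438, 439, 438, 437, 437, 436, 437, 436, 437, 443, 436, 391, 276, 190, 182, 208, 266, 334, 373, 387, 385, 385, 386, 384, 386, 383]
270 [391, 392, 390, 387, 388, 387, 389, 379, 324, 243, 188, 187, 192, 192, 196, 191, 198, 252, 360, 430, 446, 446, 446, 443, 443, 444, 445, 443, 444, 445] [438, 439, 440, 441, 440, 439, 438, 436, 438, 438, 443, 439, 393, 279, 198, 192, 208, 266, 343, 392, 402, 396, 394, 389, 383, 379, 375]
bay [[417.0, 64.8], [529.8, 69.6], [421.9, -106.0], [538.2, -101.0]]
plate [[429.1, 54.6], [511.7, 58.1], [432.0, -96.2], [524.2, -92.3]]
```

```bash
python3 - <<'E'
from h import *
q=np.load("w6.npz"); S=cv2.imread("pics/w6.png").astype(float).sum(2)
f=lambda u,v,z:toworld([[u,v]],q["p"],q["r"],z)[0,:2]*1000
def cross(a,th,up):
    k=[i for i in range(len(a)-1) if (a[i]<th<=a[i+1] if up else a[i]>=th>a[i+1])]
    return np.array([i+(th-a[i])/(a[i+1]-a[i]) for i in k])
c,s=np.cos(.0444),np.sin(.0444); ex=np.array([c,s]); ey=np.array([-s,c])
X=[];Y=[]
for r in (135,145,155,160,165,205,210):
    a=S[r]
    L=206+cross(a[206:240],285,False)[-1]; l=206+cross(a[206:240],315,True)[-1]
    R=280+cross(a[280:300],270,True)[-1]; k=276+cross(a[276:290],238,False)[-1]
    X.append([ex@f(L,r,0),ex@f(l,r,.006),ex@f(k,r,.012),ex@f(R,r,0)])
for u in (228,232,236,266,270,274):
    a=S[:,u]
    t=100+cross(a[100:116],290,False)[0]; p=112+cross(a[112:125],325,True)[0]
    b=212+cross(a[212:222],315,False)[0]; e=218+cross(a[218:230],295,True)[0]
    Y.append([ey@f(u,t,0),ey@f(u,p,.006),ey@f(u,b,.006),ey@f(u,e,0)])
for M in(X,Y):
    m=np.mean(M,0); print(np.round(m,1),"bay",m[3]-m[0],"plate",m[2]-m[1],"offset",(m[1]+m[2]-m[0]-m[3])/2)
E
```

```text
[417.9 430.4 520.6 531.6] bay 113.72179914623598 plate 90.2047328946532 offset 0.7223018536712971
[  48.2   35.9 -114.8 -125.6] bay -173.77277560339826 plate -150.68153665507174 offset -0.8082302390557246
```

The plate is within 1 mm of the bay's centre in both directions, so I'm handing in.

```bash
python3 -c "
from station import robot
print(robot.close_job())"
```

```text
the job is handed in; nothing more can be done
None
```

The long plate was set down on its plain edge at about 20° tilt, pivoted flat and released; it lies within 1 mm of the bay's centre with its kerb away from the track, the square plate was never touched, and the job was handed in at about 15 s.

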